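# Pack the cleaning caddy on the shed shelf

### The job

Pack the cleaning caddy: stand the white soap pump, the blue scrubbing brush (bristles down) and the yellow shaker can each flat on the mat of its own colour in the caddy's bays, setting each one down rather than dropping it. The brown pump, the green brush and the red can belong to the garden: leave them where they are.

Things in the scene. Friction and masses are not known exactly. Their poses are not given: they have to be found in the camera images.
- soap_pump: White plastic soap pump dispenser with white pump head, about 0.2 kg; mm. Upright; origin at underside centre, z up. Body 58 diameter to height 75, shoulder, round neck 32 diameter from height 88 to 112, thin stem, pump head 26 diameter (height 122 to 134). Spout 12 wide, height 123 to 133, reaches 48 from the axis along own -x. Neck can be pinched along own y, clear of the spout.
- blue_brush: Blue plastic scrubbing brush with cream bristles, about 0.12 kg; mm. Lies bristles down; origin at underside centre, x along its length, z up. Body 105 x 50 up to height 36 (bristles the lower 20); above it a bridge handle along x: straight bar 84 long, 22 wide (y), height 54 to 74. Pinch the bar across y.
- yellow_can: Yellow shaker can, about 0.25 kg; mm. Closed rigid round can standing upright, 56 diameter, 100 high with a cap of the same colour, 52 diameter, as its top 8; origin at the centre of its underside, z up.
- brown_pump: Brown pump dispenser with black head, same shape as the white one; must stay. mm. Upright; origin at underside centre, z up. Body 58 diameter to height 75, shoulder, round neck 32 diameter from height 88 to 112, thin stem, pump head 26 diameter (height 122 to 134). Spout 12 wide, height 123 to 133, reaches 48 from the axis along own -x. Neck can be pinched along own y, clear of the spout.
- green_brush: Green scrubbing brush, same shape as the blue one; must stay. mm. Lies bristles down; origin at underside centre, x along its length, z up. Body 105 x 50 up to height 36 (bristles the lower 20); above it a bridge handle along x: straight bar 84 long, 22 wide (y), height 54 to 74. Pinch the bar across y.
- red_can: Red shaker can, same shape as the yellow one; must stay. mm. Closed rigid round can standing upright, 56 diameter, 100 high with a cap of the same colour, 52 diameter, as its top 8; origin at the centre of its underside, z up.
- caddy: Grey plastic caddy, fixed, open on top: 138 (x) x 289 (y) mm, walls 4, rim 49 above the shelf. Three equal bays in a row along y, each 130 (x) x 91 (y) inside, 95 between centres, floor 4 thick. Lid folded right back on the far (+x) side, sloping down to the shelf, reaching 200 from the origin. Origin at underside centre.
- white_mat: White rubber mat, 128 x 89 x 2 mm, fixed, filling the floor of one of the caddy's three bays; which bay differs every time. Origin at underside centre, 4 above the shelf (top is 6 above the shelf); x along the bay's length (130), y along its width (91), same directions as the caddy's axes.
- blue_mat: Blue rubber mat, 128 x 89 x 2 mm, fixed, filling the floor of one of the caddy's three bays; which bay differs every time. Origin at underside centre, 4 above the shelf (top is 6 above the shelf); x along the bay's length (130), y along its width (91), same directions as the caddy's axes.
- yellow_mat: Yellow rubber mat, 128 x 89 x 2 mm, fixed, filling the floor of one of the caddy's three bays; which bay differs every time. Origin at underside centre, 4 above the shelf (top is 6 above the shelf); x along the bay's length (130), y along its width (91), same directions as the caddy's axes.

How it is judged (in metres and radians):
At the end, for the whole second after the job is handed in: White pump, blue brush, yellow can each on its own colour's mat (origin within 45 mm along, 25 mm across the mat's centre, under 10 mm above its underside, tilt under 0.12 rad), released, at rest; brown pump, green brush, red can upright, at rest, within 30 mm of their start (x of soap_pump in the frame of white_mat between -0.045 and 0.045 m and y of soap_pump in the frame of white_mat between -0.025 and 0.025 m and z of soap_pump in the frame of white_mat between -0.005 and 0.01 m and angle between each of soap_pump, blue_brush, yellow_can, brown_pump, green_brush, red_can's own z axis and vertical below 0.12 rad and linear speed of each of soap_pump, blue_brush, yellow_can, brown_pump, green_brush, red_can below 0.02 m/s and angular speed of each of soap_pump, blue_brush, yellow_can below 0.2 rad/s and contact force between the fingers and soap_pump below 0.05 N and x of blue_brush in the frame of blue_mat between -0.045 and 0.045 m and y of blue_brush in the frame of blue_mat between -0.025 and 0.025 m and z of blue_brush in the frame of blue_mat between -0.005 and 0.01 m and contact force between the fingers and blue_brush below 0.05 N and x of yellow_can in the frame of yellow_mat between -0.045 and 0.045 m and y of yellow_can in the frame of yellow_mat between -0.025 and 0.025 m and z of yellow_can in the frame of yellow_mat between -0.005 and 0.01 m and contact force between the fingers and yellow_can below 0.05 N and distance of each of brown_pump, green_brush, red_can from where it was at the start of the episode below 0.03 m); the robot touches nothing.
It fails at once if the soap pump is let go in the air (more than 25 mm above its mat or 30 mm above the shelf) (height (world z) of soap_pump above 0.031 m and contact force between the fingers and soap_pump below 0.01 N).
It fails at once if the blue brush is let go in the air (more than 25 mm above its mat or 30 mm above the shelf) (height (world z) of blue_brush above 0.031 m and contact force between the fingers and blue_brush below 0.01 N).
It fails at once if the yellow can is let go in the air (more than 25 mm above its mat or 30 mm above the shelf) (height (world z) of yellow_can above 0.031 m and contact force between the fingers and yellow_can below 0.01 N).
It fails at once if a look-alike that stays (brown pump, green brush, red can) is shifted more than 30 mm (distance of any of brown_pump, green_brush, red_can from where it was at the start of the episode above 0.03 m).
It also fails if it takes over 90 s, if anything falls off the work surface, if the arm or the gripper's body presses on something with over 40 N, if the wrist force passes 120 N, or if a joint passes its speed limit or range.

### The arm

A 7-joint arm with a two-finger parallel gripper is mounted at the origin on the work surface. World frame = base frame: x ahead of the robot, y to its left, z up, the work surface at z = 0. Lengths are in mm, angles in rad, forces in N, time in s.
With the tool pointing down it reaches from about 425 to 950 mm from the base axis. Payload 16.7 kg.
Tool frame: the origin (TCP) lies midway between the tips of the shut fingers; the grasp point (between the pads) lies 19 mm behind it; z points along the fingers, y is the line along which they close (so a half turn about z gives the same grasp; the last joint's range is limited). The gripper opens to 94 mm and grips with 3 to 60 N. Pads are 16 mm wide; open, the fingers measure 119 mm over their backs; the gripper's body (75 mm by 177 mm) begins 78 mm behind the grasp point.
Start: joints at [1.19, 0.426, 0.074, 1.606, -0.034, 1.111, -0.067], TCP at [155.039, -656.915, 205.467] pointing down, gripper open.
Joint ranges: [-2.85, 2.85], [-0.5, 2.14], [-1.23, 1.37], [0.21, 2.46], [-1.02, 4.16], [0.16, 2.05], [-2.73, 2.73]. Speed limits (rad/s): [1.89, 1.89, 2.39, 2.39, 3.01, 3.01, 3.01].

### API

Orientations are given as [roll, pitch, yaw] about the fixed x, y, z axes, in that order (R = Rz(yaw) Ry(pitch) Rx(roll)).
In Python, from rig import r gives the robot as it stands. The module is installed in compiled form; this text tells all that it offers.
- The arm moves only by the shell command python3 -m crank 'ROWS'. ROWS is a JSON object of lists of equal length, an entry for each row: "hand": the closure, from 0 (fully open) to 1 (shut); "dp": the shift along the tool's x, y, z in mm, a list of three; "rot": the turn, a rotation vector about the tool's x, y, z in rad, a list of three. In form: {"hand": [hand, ...], "dp": [[dx, dy, dz], ...], "rot": [[ax, ay, az], ...]}. A call has 1 to 12 rows; each row shifts and turns the commanded pose from where the row before left it, along the tool's axes as they then stand; what a row does not reach is not made up. A row lasts 1/12 s, in which the tool goes at most 41.7 mm and 7.16 degrees, less where a joint would pass 70% of its speed; a pose out of reach is approached as far as the arm can. A call with a gripper value outside its range is refused whole. The fingers move at their own pace and stop on an object; the grip force is fixed at half the most. Time passes only in rows, so rows that do not move let the fingers close. It gives the time, the measured TCP pose, the force, the opening and the grip force at its end, in the units of the state.
- r.state(): the state, without advancing time (a new reading comes with each control period).
- r.capture(name): name is "side" or "top"; returns a dict with "pixels" (384x512x3 uint8, red, green, blue), "fx", "fy", "cx", "cy" (pixels), "R" (3x3) and "t" (3): a world point X has camera coordinates R X + t. Camera axes: x right, y down, z forward; pixel columns grow to the right and rows downward; lengths in mm; the calibration is good to about 2 mm. A picture is of the moment at which its call begins. There is no depth.
- r.finish_job(): hands the job in; it is judged then, once.
The state is a dict: "time": time; "qpos": joint angles; "qvel": joint speeds; "joint_efforts": joint torques, N m; "eef_pos": TCP position; "ee_rot": TCP orientation; "contact_force": force on the tool from outside, world axes, zero at the start; "moment": the same for the moment, N m; "opening": opening from 0.0 (shut) to 1.0 (fully open); "grasp_force": force on a finger pad.
Only numpy, scipy, OpenCV 4.12 (cv2) and the standard library are available. Lean on these libraries where they do the work, as an engineer would, in place of code of your own. Each camera call takes 0.05 s, during which the arm holds its last target. There are 200 camera calls.

## Working session

There is one attempt and no reset: what is moved stays moved. The work goes in short steps, Python scripts to look and compute and a shell command to move; the robot and the scene stay as the last step left them, time stands still between calls to the robot, and variables do not carry over. Pictures are saved under pics/ and viewed, at most 14 in all, crops included, and the job is handed in when it is done.

```bash
mkdir -p pics; python3 - <<'E'
from rig import r
import cv2,pickle
for n in("top","side"):
    c=r.capture(n); pickle.dump(c,open(f"pics/{n}0.pkl","wb"))
    cv2.imwrite(f"pics/{n}0.png",c["pixels"][:,:,::-1])
    print(n,c["fx"],c["fy"],c["cx"],c["cy"],c["R"],c["t"])
print(r.state())
E
```

```text
top 371.03933838746207 371.03933838746207 259.3202070205161 184.10554039602712 [[-0.01221685 -0.99976193 -0.01807876]
 [-0.99459936  0.01401339 -0.10283844]
 [ 0.1030673   0.01672476 -0.99453377]] [ 34.20558664 525.1165996  992.48817481]
side 410.23456415272904 410.23456415272904 258.95820845554766 188.27307290757525 [[-0.89021373 -0.45534971 -0.01327206]
 [-0.27993434  0.56979481 -0.77263875]
 [ 0.35938318 -0.68409832 -0.63470719]] [459.62052203 187.08610178 954.10262102]
{'time': 0.1, 'qpos': array([ 1.18952211,  0.42666411,  0.07390348,  1.60652846, -0.03413467,
        1.1108311 , -0.06708832]), 'qvel': array([-0.0006674 , -0.00136531, -0.0004365 , -0.00224675, -0.00042624,
       -0.00026556, -0.00137395]), 'joint_efforts': array([ 6.99575772e-03, -9.37467742e+01,  3.67589951e+00, -4.55045521e+01,
       -4.86279465e-02,  1.68600987e-02,  6.03868375e-05]), 'eef_pos': array([ 154.91078944, -656.57217913,  204.85714164]), 'ee_rot': array([-3.14042474e+00,  7.12624576e-05,  2.31693373e-01]), 'contact_force': array([0.57284429, 0.43466058, 0.49868268]), 'moment': array([ 0.00980165,  0.03363962, -0.02687423]), 'grasp_force': 0.0, 'opening': 1.0003517862088405}
```

View pics/top0.png

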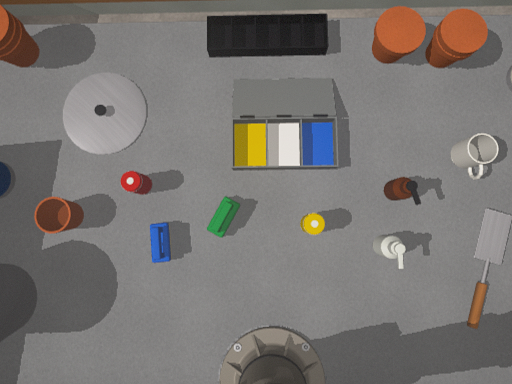

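View pics/side0.png

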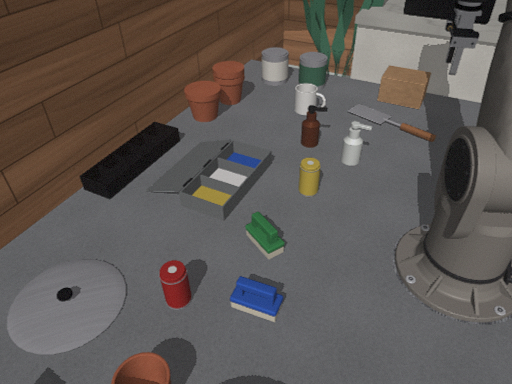

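```bash
cat >h.py <<'E'
import numpy as np,cv2,pickle
def load(n,k=0): return pickle.load(open(f"pics/{n}{k}.pkl","rb"))
def ray(c,u,v):
    d=c["R"].T@np.array([(u-c["cx"])/c["fx"],(v-c["cy"])/c["fy"],1]); return -c["R"].T@c["t"],d/np.linalg.norm(d)
def plane(c,u,v,z): o,d=ray(c,u,v); return o+d*(z-o[2])/d[2]
def proj(c,X): p=c["R"]@np.array(X)+c["t"]; return c["fx"]*p[0]/p[2]+c["cx"],c["fy"]*p[1]/p[2]+c["cy"]
def tri(a,pa,b,pb):
    o1,d1=ray(a,*pa);o2,d2=ray(b,*pb)
    s=np.linalg.lstsq(np.stack([d1,-d2],1),o2-o1,rcond=None)[0]
    p,q=o1+s[0]*d1,o2+s[1]*d2; return (p+q)/2,np.linalg.norm(p-q)
E
python3 - <<'E'
from h import *
T,S=load("top"),load("side")
def tile(c,u,v,w,k): return cv2.resize(np.ascontiguousarray(c["pixels"][v:v+w,u:u+w,::-1]),(k,k),interpolation=cv2.INTER_CUBIC)
a=np.hstack([tile(T,140,220,40,200),tile(T,294,204,40,200),tile(T,370,225,40,200),tile(T,205,195,40,200)])
b=np.hstack([tile(S,225,270,60,200),tile(S,290,155,40,200),tile(S,335,122,50,200),tile(S,240,208,50,200)])
d=np.hstack([tile(T,228,70,115,200),tile(S,175,130,100,200),tile(T,385,170,40,200),tile(S,295,105,50,200)])
cv2.imwrite("pics/tiles.png",np.vstack([a,b,d]))
R={"blue":((105,120,60),(125,255,255)),"yellow":((20,140,80),(32,255,255))}
for n,c in(("top",T),("side",S)):
    h=cv2.cvtColor(c["pixels"],cv2.COLOR_RGB2HSV)
    for k,(lo,hi) in R.items():
        m=cv2.inRange(h,np.array(lo),np.array(hi))
        q,l,st,ce=cv2.connectedComponentsWithStats(m)
        for i in range(1,q):
            if st[i,4]>60: print(n,k,st[i],ce[i].round(1),cv2.minAreaRect(cv2.findContours((l==i).astype(np.uint8),0,1)[0][0]))
E
```

```text
top blue [ 302  122   32   43 1284] [317.4 143.3] ((317.459228515625, 143.35861206054688), (42.365848541259766, 30.373489379882812), 87.95458984375)
top blue [150 223  20  40 695] [159.6 242.2] ((159.61285400390625, 242.30545043945312), (38.736915588378906, 18.276838302612305), 86.42366790771484)
top yellow [ 234  123   32   43 1329] [249.9 144.1] ((249.49996948242188, 144.0), (41.99999237060547, 30.999996185302734), 90.0)
top yellow [300 213  25  22 347] [312.6 223.3] ((312.3500061035156, 222.95001220703125), (24.033309936523438, 20.55480194091797), 18.434947967529297)
side blue [227 153  34  15 276] [243.7 159.8] ((243.4434051513672, 159.6981201171875), (32.554447174072266, 9.340517044067383), 15.945395469665527)
side blue [ 230  276   53   40 1282] [256.5 295.8] ((256.9654541015625, 295.31292724609375), (49.78852462768555, 27.51346778869629), 19.29004669189453)
side yellow [301 158  19  13 164] [309.9 164.2] ((310.0, 164.0), (12.0, 18.0), 90.0)
side yellow [299 170  20  25 398] [308.4 182.4] ((308.5120849609375, 182.2948455810547), (18.5561580657959, 23.664974212646484), 3.3664605617523193)
side yellow [193 186  38  19 374] [211.3 195. ] ((211.30001831054688, 195.10000610351562), (35.417510986328125, 12.016655921936035), 18.43494987487793)
```

View pics/tiles.png

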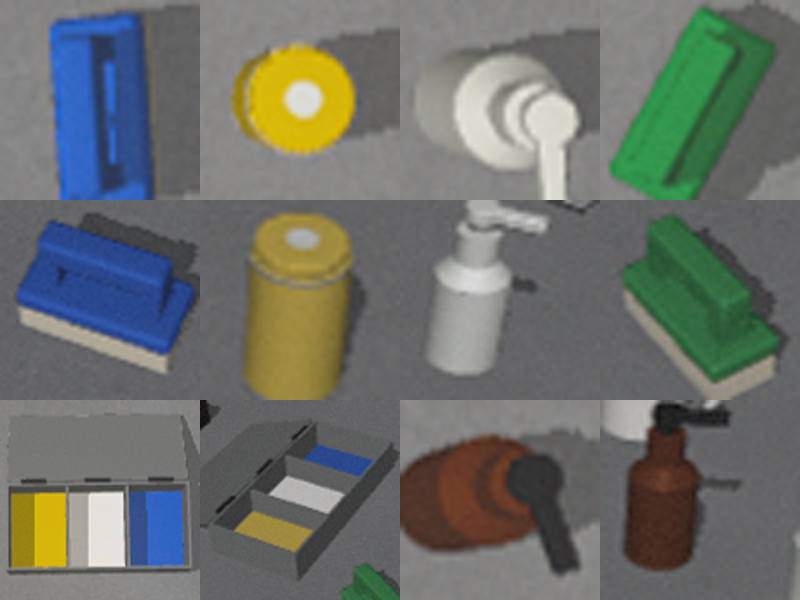

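```bash
python3 - <<'E'
from h import *
T,S=load("top"),load("side")
def tile(c,u,v,w,h,k=8):
    im=cv2.warpAffine(np.ascontiguousarray(c["pixels"][:,:,::-1]),np.float32([[k,0,-k*u],[0,k,-k*v]]),(w*k,h*k),flags=cv2.INTER_CUBIC)
    for i in range(0,w,10): cv2.line(im,(i*k,0),(i*k,8),(0,0,255)); 
    for i in range(0,h,10): cv2.line(im,(0,i*k),(8,i*k),(0,0,255))
    return im
a=np.hstack([tile(T,140,218,50,37),tile(S,226,270,50,37)])
b=np.hstack([tile(T,370,233,50,37),tile(S,335,120,50,37)])
cv2.imwrite("pics/t2.png",np.vstack([a,b]))
# white blobs
for n,c,box in(("can",T,(305,215,20,20)),("can",S,(300,155,20,15)),("mat",T,(262,118,40,50)),("mat",S,(205,165,50,30)),("pump",T,(365,230,50,40)),("pump",S,(335,120,40,46))):
    x,y,w,h=box; g=c["pixels"][y:y+h,x:x+w]; hs=cv2.cvtColor(g,cv2.COLOR_RGB2HSV)
    m=((hs[...,1]<60)&(hs[...,2]>130)).astype(np.uint8)
    q,l,st,ce=cv2.connectedComponentsWithStats(m); i=1+np.argmax(st[1:,4]); print(n,st[i]+np.array([x,y,0,0,0]),ce[i]+[x,y])
print("can",tri(T,(314.1,223.3),S,(310,162.2)),plane(T,314.1,223.3,100))
p=plane(T,159.6,242.3,36);print("brush body",p,proj(S,p))
t=np.radians(86.42);d=np.array([np.cos(t),np.sin(t)])*19
a,b=plane(T,*(np.array([159.6,242.3])+d),36),plane(T,*(np.array([159.6,242.3])-d),36);print((a-b),np.arctan2(*(b-a)[[1,0]]))
for n,u in(("blue",((317.5,143.4),(243.7,159.8))),("yellow",((249.7,144.),(211.4,195.1)))):
    print(n,plane(T,*u[0],6),tri(T,u[0],S,u[1]))
E
```

```text
can [311 221   7   6  35] [314.22857143 223.42857143]
can [307 161   7   4  20] [310.2  162.25]
mat [ 266  123   34   44 1420] [282.65352113 144.38239437]
mat [209 168  38  19 375] [228.00266667 176.88533333]
pump [ 365  230   50   40 1568] [386.00956633 251.8692602 ]
pump [342 121  30  45 636] [353.29402516 144.00943396]
can (array([ 416.27392354, -110.68348398,  101.42606922]), np.float64(1.2584098081161028)) [ 416.85555397 -110.63784059  100.        ]
brush body [370.7673829  297.82291041  36.        ] (np.float64(255.84457945398887), np.float64(295.59213419730617))
[-101.20740178   -7.99932218    0.        ] 0.07887492956723022
blue [ 641.2471557  -138.45875479    6.        ] (array([ 637.66640834, -135.7113096 ,   24.22563878]), np.float64(0.6585679089844224))
yellow [642.60952248  53.57793477   6.        ] (array([637.52669155,  52.33743626,  25.58477798]), np.float64(1.910546063398992))
```

View pics/t2.png

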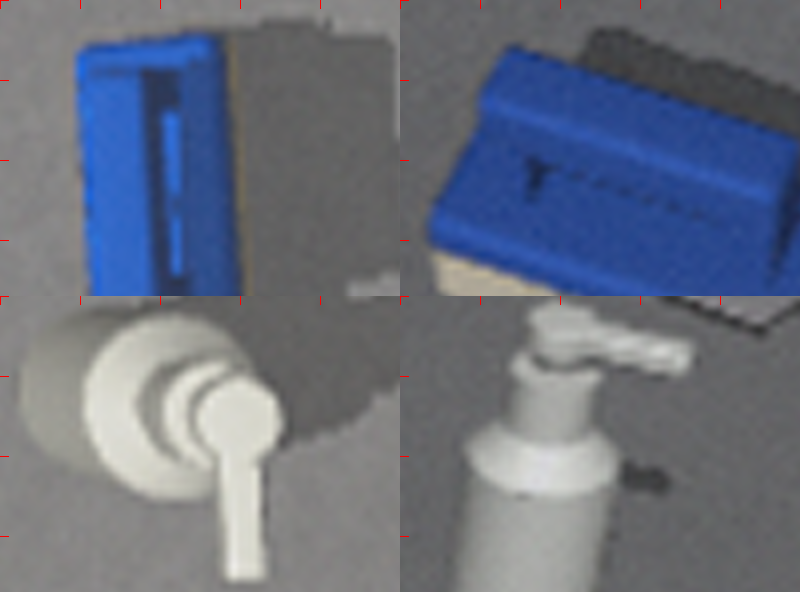

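```bash
python3 - <<'E'
from h import *
T,S=load("top"),load("side")
print("barend",tri(T,(153.9,226.5),S,(238,278.5)),plane(T,153.9,226.5,74))
print("head",tri(T,(399.9,248.3),S,(354.6,122.6)),plane(T,399.9,248.3,134))
print("tip",tri(T,(400.5,267),S,(370,127.5)),plane(T,400.7,267.5,133))
print("neck",tri(T,(396,247.8),S,(354.6,129.3)),plane(T,396,247.8,112))
print("white",plane(T,282.7,144.4,6))
for P in((574,-183,49),(574,99,49)): print(P,proj(T,P))
# caddy rim front corners & mats seen: triangulate front rim corners
for x in(-1,1): print(proj(S,(642-69,-42+x*144.5,49)),proj(T,(642-69,-42+x*144.5,49)))
E
```

```text
barend (array([411.78429369, 301.63819904,  74.05898253]), np.float64(3.8782034193315695)) [413.53964087 302.51211412  74.        ]
head (array([ 355.53151468, -309.29591693,  135.48757015]), np.float64(1.2732527178891557)) [ 354.8216115  -310.05917351  134.        ]
tip (array([ 310.01573156, -310.77334934,  129.85822946]), np.float64(0.42944937396913074)) [ 309.4222516  -310.00305067  133.        ]
neck (array([ 353.79292359, -308.15092941,  113.58995683]), np.float64(1.8375642497626699)) [ 354.55052425 -308.35659597  112.        ]
white [639.95102051 -40.00684767   6.        ]
(574, -183, 49) (np.float64(336.97644926464255), np.float64(164.29402342869477))
(574, 99, 49) (np.float64(232.47981034414502), np.float64(165.84662779191925))
(np.float64(269.9935989376205), np.float64(149.92973814499123)) (np.float64(338.2922623554523), np.float64(164.64176523915444))
(np.float64(221.06736534233028), np.float64(206.5716790706098)) (np.float64(231.19065666336616), np.float64(166.23130674390865))
```

```bash
cat >go.py <<'E'
# usage: go.py x y z yaw -> total tool-frame shift (in current tool axes) and turn
import sys,numpy as np
from rig import r
from scipy.spatial.transform import Rotation as Q
x,y,z,w=map(float,sys.argv[1:]); s=r.state()
R=Q.from_euler('xyz',s["ee_rot"]); G=Q.from_euler('xyz',[np.pi,0,w])
print(round(s["time"],2),"pos",s["eef_pos"].round(1),"rpy",s["ee_rot"].round(3),"open",round(s["opening"],3),"gf",round(s["grasp_force"],1),"F",s["contact_force"].round(1))
print("dp",R.inv().apply(np.array([x,y,z])-s["eef_pos"]).round(1),"rot",(R.inv()*G).as_rotvec().round(3))
E
python3 -m crank '{"hand":[0,0,0,0,0,0,0,0,0,0,0,0],"dp":[[0,0,0],[0,0,0],[20,-35,0],[20,-35,0],[20,-35,0],[20,-35,0],[20,-35,0],[20,-35,0],[20,-35,0],[20,-35,0],[20,-35,0],[20,-35,0]],"rot":[[0,0,0.115],[0,0,0.115],[0,0,0],[0,0,0],[0,0,0],[0,0,0],[0,0,0],[0,0,0],[0,0,0],[0,0,0],[0,0,0],[0,0,0]]}'; python3 go.py 355 -309 180 0
```

```text
time: 1.1
eef_pos: [354.8, -304.7, 205.5]
ee_rot: [3.141, 0.0, 0.002]
contact_force: [0.6, 0.1, 0.3]
opening: 1.0
grasp_force: 0.0
1.1 pos [ 354.8 -304.7  205.5] rpy [3.141e+00 0.000e+00 2.000e-03] open 1.0 gf 0.0 F [0.6 0.1 0.3]
dp [ 0.2  4.3 25.5] rot [0.    0.    0.002]
```

```bash
python3 -m crank '{"hand":[0,0,0,0,0,0,0],"dp":[[0,4,10],[0,0,25],[0,0,25],[0,0,25],[0,0,20],[0,0,9],[0,0,0]],"rot":[[0,0,0],[0,0,0],[0,0,0],[0,0,0],[0,0,0],[0,0,0],[0,0,0]]}'; python3 go.py 355 -309 91 0; python3 - <<'E'
from h import *
from rig import r
s=r.capture("side");t=r.capture("top")
f=lambda c,u,v,w,h,k:cv2.resize(np.ascontiguousarray(c["pixels"][v:v+h,u:u+w,::-1]),None,fx=k,fy=k,interpolation=cv2.INTER_CUBIC)
cv2.imwrite("pics/a1.png",np.hstack([f(s,310,80,100,100,4),f(t,350,200,100,100,4)]))
E
```

```text
time: 1.68
eef_pos: [353.4, -309.8, 89.8]
ee_rot: [-3.139, 0.003, 0.002]
contact_force: [-0.2, -0.5, -0.4]
opening: 0.999
grasp_force: 0.0
1.68 pos [ 353.4 -309.8   89.8] rpy [-3.139e+00  3.000e-03  2.000e-03] open 0.999 gf 0.0 F [-0.2 -0.5 -0.4]
dp [ 1.6 -0.8 -1.2] rot [-0.002  0.003  0.002]
```

View pics/a1.png

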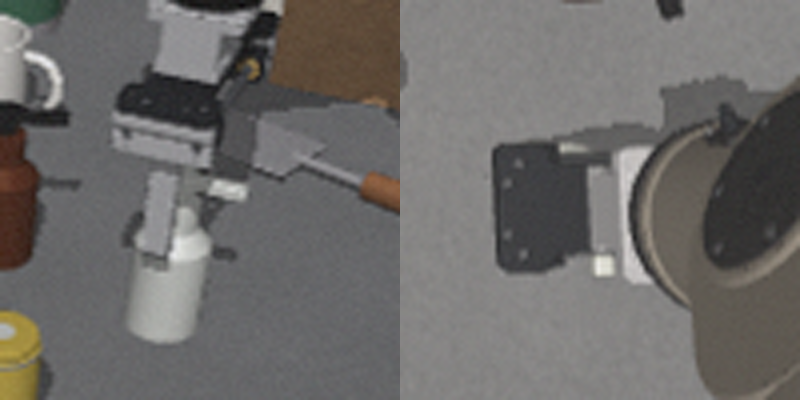

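The picture shows the fingers straddling the white neck (finger at tile (160,210), bottle below), with the spout pointing to -x and clear of them. Closing.

```bash
python3 -m crank '{"hand":[0,1,1,1,1,1,1,1,1,1,1,1],"dp":[[1,0,-2],[0,0,0],[0,0,0],[0,0,0],[0,0,0],[0,0,0],[0,0,0],[0,0,0],[0,0,0],[0,0,0],[0,0,0],[0,0,0]],"rot":[[0,0,0],[0,0,0],[0,0,0],[0,0,0],[0,0,0],[0,0,0],[0,0,0],[0,0,0],[0,0,0],[0,0,0],[0,0,0],[0,0,0]]}'; python3 go.py 355 -309 240 0
```

```text
time: 2.78
eef_pos: [355.4, -310.6, 93.5]
ee_rot: [3.142, -0.0, 0.002]
contact_force: [0.4, -0.1, -1.0]
opening: 0.33
grasp_force: 30.0
2.78 pos [ 355.4 -310.6   93.5] rpy [ 3.142e+00 -0.000e+00  2.000e-03] open 0.33 gf 30.0 F [ 0.4 -0.1 -1. ]
dp [  -0.4   -1.6 -146.5] rot [ 0.    -0.     0.002]
```

```bash
python3 -m crank '{"hand":[1,1,1,1,1,1,1,1,1,1,1,1],"dp":[[0,0,-10],[0,0,-25],[0,0,-30],[0,0,-35],[0,0,-35],[0,0,-25],[15,-14,0],[25,-24,0],[27,-26,0],[27,-26,0],[27,-26,0],[27,-26,0]],"rot":[[0,0,0],[0,0,0],[0,0,0],[0,0,0],[0,0,0],[0,0,0],[0,0,0],[0,0,0],[0,0,0],[0,0,0],[0,0,0],[0,0,0]]}'; python3 go.py 640 -41 250 0
```

```text
time: 3.78
eef_pos: [503.9, -166.8, 254.3]
ee_rot: [3.142, -0.0, 0.001]
contact_force: [0.7, -0.5, -3.0]
opening: 0.335
grasp_force: 30.0
3.78 pos [ 503.9 -166.8  254.3] rpy [ 3.142e+00 -0.000e+00  1.000e-03] open 0.335 gf 30.0 F [ 0.7 -0.5 -3. ]
dp [ 136.3 -125.6    4.3] rot [ 0.    -0.     0.001]
```

```bash
python3 -m crank '{"hand":[1,1,1,1,1,1,1,1,1,1],"dp":[[27,-26,0],[27,-26,0],[27,-26,0],[27,-25,0],[20,-18,0],[5,0,10],[0,0,30],[0,0,30],[0,0,30],[0,0,15]],"rot":[[0,0,0],[0,0,0],[0,0,0],[0,0,0],[0,0,0],[0,0,0],[0,0,0],[0,0,0],[0,0,0],[0,0,0]]}'; python3 go.py 640 -41 99 0;  python3 - <<'E'
from h import *
from rig import r
s=r.capture("side");t=r.capture("top")
f=lambda c,u,v,w,h,k:cv2.resize(np.ascontiguousarray(c["pixels"][v:v+h,u:u+w,::-1]),None,fx=k,fy=k,interpolation=cv2.INTER_CUBIC)
cv2.imwrite("pics/a2.png",np.hstack([f(s,170,90,110,130,3.6),f(t,228,70,110,130,3.6)]))
E
```

```text
time: 4.62
eef_pos: [634.1, -47.3, 135.4]
ee_rot: [3.142, 0.004, 0.002]
contact_force: [-0.8, -1.4, -2.8]
opening: 0.332
grasp_force: 30.0
4.62 pos [634.1 -47.3 135.4] rpy [3.142e+00 4.000e-03 2.000e-03] open 0.332 gf 30.0 F [-0.8 -1.4 -2.8]
dp [ 6.1 -6.2 36.4] rot [0.    0.004 0.002]
```

View pics/a2.png

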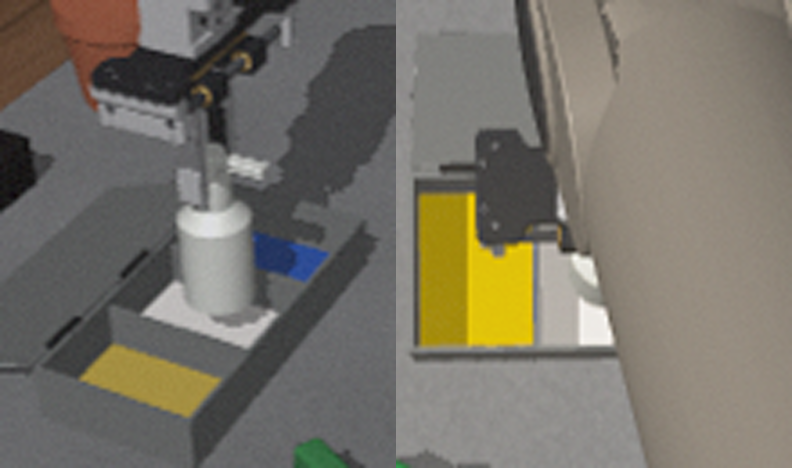

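The side view shows the pump (tile (215,265)) hanging upright over the white mat, between the bay walls. Correct by 6 mm and lower.

```bash
python3 -m crank '{"hand":[1,1,1,1,1,1,1,1],"dp":[[5,-6,0],[0,0,10],[0,0,8],[0,0,5],[0,0,5],[0,0,4],[0,0,2],[0,0,0]],"rot":[[0,0,0],[0,0,0],[0,0,0],[0,0,0],[0,0,0],[0,0,0],[0,0,0],[0,0,0]]}'; python3 go.py 640 -41 99 0
```

```text
time: 5.38
eef_pos: [640.7, -41.1, 104.0]
ee_rot: [-3.142, 0.001, 0.002]
contact_force: [-0.5, 0.2, -2.9]
opening: 0.337
grasp_force: 30.0
5.38 pos [640.7 -41.1 104. ] rpy [-3.142e+00  1.000e-03  2.000e-03] open 0.337 gf 30.0 F [-0.5  0.2 -2.9]
dp [-0.7 -0.1  5. ] rot [-0.     0.001  0.002]
```

```bash
python3 -m crank '{"hand":[1,1,1],"dp":[[0,0,2],[0,0,1.5],[0,0,0]],"rot":[[0,0,0],[0,0,0],[0,0,0]]}';  python3 -m crank '{"hand":[1,1],"dp":[[0,0,1.5],[0,0,0]],"rot":[[0,0,0],[0,0,0]]}'
```

```text
time: 5.63
eef_pos: [640.9, -41.1, 100.9]
ee_rot: [-3.142, 0.0, 0.002]
contact_force: [0.1, -0.2, -2.2]
opening: 0.334
grasp_force: 30.0
time: 5.8
eef_pos: [641.1, -41.1, 99.5]
ee_rot: [-3.142, -0.0, 0.002]
contact_force: [-0.1, 0.6, -2.3]
opening: 0.334
grasp_force: 30.0
```

```bash
python3 -m crank '{"hand":[1,1],"dp":[[0,0,1],[0,0,0]],"rot":[[0,0,0],[0,0,0]]}';  python3 -m crank '{"hand":[1,1],"dp":[[0,0,1],[0,0,0]],"rot":[[0,0,0],[0,0,0]]}' | grep -E "pos|force"
```

```text
time: 5.97
eef_pos: [641.7, -41.2, 99.4]
ee_rot: [3.141, -0.002, 0.002]
contact_force: [-1.4, -1.3, 6.6]
opening: 0.332
grasp_force: 30.0
eef_pos: [642.0, -41.5, 99.3]
contact_force: [-4.5, -2.1, 16.9]
grasp_force: 30.0
```

```bash
python3 -m crank '{"hand":[1,0,0,0,0,0,0,0,0,0,0,0],"dp":[[0,0,-1],[0,0,0],[0,0,0],[0,0,0],[0,0,0],[0,0,0],[0,0,-10],[0,0,-20],[0,0,-30],[0,0,-35],[0,0,-35],[0,0,-10]],"rot":[[0,0,0],[0,0,0],[0,0,0],[0,0,0],[0,0,0],[0,0,0],[0,0,0],[0,0,0],[0,0,0],[0,0,0],[0,0,0],[0,0,0]]}'; python3 go.py 417 -111 180 1.5708;python3 go.py 417 -111 180 -1.5708; python3 -c "
from rig import r;print(r.state()['qpos'])"
```

```text
time: 7.13
eef_pos: [642.9, -40.8, 244.9]
ee_rot: [3.142, -0.007, 0.002]
contact_force: [0.5, -0.5, 0.1]
opening: 1.0
grasp_force: 0.0
7.13 pos [642.9 -40.8 244.9] rpy [ 3.142e+00 -7.000e-03  2.000e-03] open 1.0 gf 0.0 F [ 0.5 -0.5  0.1]
dp [-226.4   69.8   63.4] rot [ 0.005 -0.005 -1.569]
7.13 pos [642.9 -40.8 244.9] rpy [ 3.142e+00 -7.000e-03  2.000e-03] open 1.0 gf 0.0 F [ 0.5 -0.5  0.1]
dp [-226.4   69.8   63.4] rot [-0.005 -0.005  1.573]
[ 0.22019167  0.36179759 -0.33558385  1.62137594  0.12752359  1.1731095
 -1.71292101]
```

```bash
python3 -m crank '{"hand":[0,0,0,0,0,0,0,0,0,0,0,0],"dp":[[-20,7,0],[0,0,0],[0,0,0],[0,0,0],[0,0,0],[0,0,0],[0,0,0],[0,0,0],[0,0,0],[0,0,0],[0,0,0],[0,0,0]],"rot":[[0,0,0],[0,0,-0.12],[0,0,-0.12],[0,0,-0.12],[0,0,-0.12],[0,0,-0.12],[0,0,-0.12],[0,0,-0.12],[0,0,-0.12],[0,0,-0.12],[0,0,-0.12],[0,0,-0.12]]}'; python3 -m crank '{"hand":[0,0,0],"dp":[[0,0,0],[0,0,0],[0,0,0]],"rot":[[0,0,-0.12],[0,0,-0.12],[0,0,0]]}'; python3 go.py 417 -111 180 1.5708;python3 - <<'E'
from h import *
from rig import r
s=r.capture("side");t=r.capture("top")
for n,c in(("top",t),("side",s)): pickle.dump(c,open(f"pics/{n}1.pkl","wb"))
f=lambda c,u,v,w,h,k:cv2.resize(np.ascontiguousarray(c["pixels"][v:v+h,u:u+w,::-1]),None,fx=k,fy=k,interpolation=cv2.INTER_CUBIC)
cv2.imwrite("pics/a3.png",np.hstack([f(s,170,90,180,170,2.2),f(t,200,100,180,170,2.2)]))
E
```

```text
time: 8.13
eef_pos: [620.9, -48.1, 239.0]
ee_rot: [3.141, 0.0, 1.328]
contact_force: [0.2, -0.9, 0.3]
opening: 1.0
grasp_force: 0.0
time: 8.38
eef_pos: [620.9, -48.2, 238.9]
ee_rot: [3.141, -0.0, 1.568]
contact_force: [0.8, -1.1, 0.7]
opening: 0.999
grasp_force: 0.0
8.38 pos [620.9 -48.2 238.9] rpy [ 3.141 -0.     1.568] open 0.999 gf 0.0 F [ 0.8 -1.1  0.7]
dp [ -63.4 -203.8   58.9] rot [ 0.    -0.    -0.003]
```

View pics/a3.png

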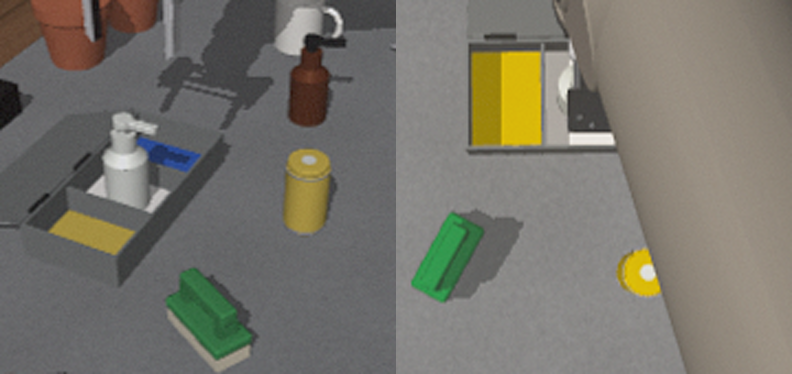

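The pump (tile (125,170)) stands upright, released, in the white bay. Next, the can.

```bash
python3 -m crank '{"hand":[0,0,0,0,0,0,0,0,0,0,0,0],"dp":[[-10,-32,0],[-11,-34,0],[-11,-34,0],[-11,-34,0],[-11,-34,0],[-9,-36,0],[0,0,15],[0,0,20],[0,0,20],[0,0,20],[0,0,10],[0,0,0]],"rot":[[0,0,0],[0,0,0],[0,0,0],[0,0,0],[0,0,0],[0,0,0],[0,0,0],[0,0,0],[0,0,0],[0,0,0],[0,0,0],[0,0,0]]}'; python3 go.py 417 -111 62 1.5708
```

```text
time: 9.48
eef_pos: [415.4, -109.0, 152.1]
ee_rot: [-3.139, -0.001, 1.559]
contact_force: [-0.5, -1.2, -0.3]
opening: 1.001
grasp_force: 0.0
9.48 pos [ 415.4 -109.   152.1] rpy [-3.139e+00 -1.000e-03  1.559e+00] open 1.001 gf 0.0 F [-0.5 -1.2 -0.3]
dp [-2.1  1.9 90.1] rot [-0.003 -0.001 -0.012]
```

```bash
python3 -m crank '{"hand":[0,0,0,0,0,0],"dp":[[-2,2,10],[0,0,20],[0,0,20],[0,0,20],[0,0,18],[0,0,0]],"rot":[[0,0,0],[0,0,0],[0,0,0],[0,0,0],[0,0,0],[0,0,0]]}'; python3 go.py 417 -111 62 1.5708; python3 - <<'E'
from h import *
from rig import r
s=r.capture("side");t=r.capture("top")
f=lambda c,u,v,w,h,k:cv2.resize(np.ascontiguousarray(c["pixels"][v:v+h,u:u+w,::-1]),None,fx=k,fy=k,interpolation=cv2.INTER_CUBIC)
cv2.imwrite("pics/a4.png",np.hstack([f(s,260,110,100,100,4),f(t,270,180,100,100,4)]))
E
```

```text
time: 9.98
eef_pos: [417.5, -111.1, 63.5]
ee_rot: [-3.139, -0.001, 1.561]
contact_force: [-0.9, -0.1, -0.3]
opening: 1.0
grasp_force: 0.0
9.98 pos [ 417.5 -111.1   63.5] rpy [-3.139e+00 -1.000e-03  1.561e+00] open 1.0 gf 0.0 F [-0.9 -0.1 -0.3]
dp [ 0.1 -0.5  1.5] rot [-0.003 -0.001 -0.01 ]
```

View pics/a4.png

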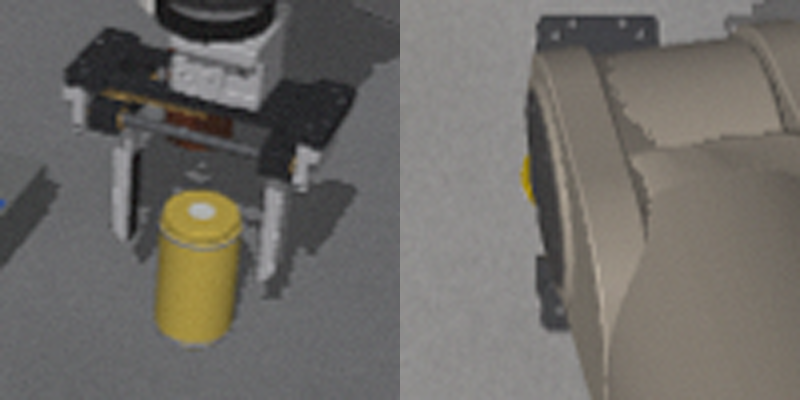

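The two fingers (tile (125,200) and (272,235)) straddle the can evenly. Closing.

```bash
python3 -m crank '{"hand":[1,1,1,1,1,1,1,1],"dp":[[0,0,0],[0,0,0],[0,0,0],[0,0,0],[0,0,0],[0,0,0],[0,0,0],[0,0,0]],"rot":[[0,0,0],[0,0,0],[0,0,0],[0,0,0],[0,0,0],[0,0,0],[0,0,0],[0,0,0]]}'; python3 go.py 640 53 215 1.5708
```

```text
time: 10.75
eef_pos: [418.2, -111.3, 65.6]
ee_rot: [-3.141, 0.0, 1.562]
contact_force: [-3.4, 0.0, 6.0]
opening: 0.594
grasp_force: 29.9
10.75 pos [ 418.2 -111.3   65.6] rpy [-3.141  0.     1.562] open 0.594 gf 29.9 F [-3.4  0.   6. ]
dp [ 166.3  220.2 -149.5] rot [-0.     0.    -0.009]
```

```bash
python3 -m crank '{"hand":[1,1,1,1,1,1,1,1,1,1,1,1],"dp":[[0,0,-10],[0,0,-25],[0,0,-30],[0,0,-35],[0,0,-35],[0,0,-30],[10,14,0],[20,27,0],[22,30,0],[22,30,0],[22,30,0],[22,30,0]],"rot":[[0,0,0],[0,0,0],[0,0,0],[0,0,0],[0,0,0],[0,0,0],[0,0,0],[0,0,0],[0,0,0],[0,0,0],[0,0,0],[0,0,0]]}'; python3 go.py 640 55 230 1.5708
```

```text
time: 11.75
eef_pos: [581.6, 6.4, 231.0]
ee_rot: [3.142, -0.0, 1.561]
contact_force: [0.9, -0.7, -2.0]
opening: 0.591
grasp_force: 29.9
11.75 pos [581.6   6.4 231. ] rpy [ 3.142 -0.     1.561] open 0.591 gf 29.9 F [ 0.9 -0.7 -2. ]
dp [49.1 58.   1. ] rot [ 0.    -0.    -0.009]
```

```bash
python3 -m crank '{"hand":[1,1,1,1,1,1,1,1,1,1],"dp":[[20,28,0],[15,20,0],[10,6,0],[2,2,0],[0,0,20],[0,0,30],[0,0,30],[0,0,30],[0,0,20],[0,0,0]],"rot":[[0,0,0],[0,0,0],[0,0,0],[0,0,0],[0,0,0],[0,0,0],[0,0,0],[0,0,0],[0,0,0],[0,0,0]]}'; python3 go.py 640 55 72 1.5708
```

```text
time: 12.58
eef_pos: [633.8, 50.1, 97.0]
ee_rot: [-3.136, 0.001, 1.561]
contact_force: [-1.4, -0.3, -1.7]
opening: 0.594
grasp_force: 29.9
12.58 pos [633.8  50.1  97. ] rpy [-3.136e+00  1.000e-03  1.561e+00] open 0.594 gf 29.9 F [-1.4 -0.3 -1.7]
dp [ 5.   6.3 24.9] rot [-0.006  0.001 -0.01 ]
```

```bash
python3 -m crank '{"hand":[1,1,1,1,1,1],"dp":[[4,5,5],[0,0,6],[0,0,4],[0,0,3],[0,0,2],[0,0,0]],"rot":[[0,0,0],[0,0,0],[0,0,0],[0,0,0],[0,0,0],[0,0,0]]}'; python3 -m crank '{"hand":[1,1],"dp":[[0,0,1.5],[0,0,0]],"rot":[[0,0,0],[0,0,0]]}'; python3 -m crank '{"hand":[1,1],"dp":[[0,0,1],[0,0,0]],"rot":[[0,0,0],[0,0,0]]}'; python3 - <<'E'
from h import *
from rig import r
s=r.capture("side")
f=lambda c,u,v,w,h,k:cv2.resize(np.ascontiguousarray(c["pixels"][v:v+h,u:u+w,::-1]),None,fx=k,fy=k,interpolation=cv2.INTER_CUBIC)
cv2.imwrite("pics/a5.png",f(s,160,90,110,130,4))
E
```

```text
time: 13.08
eef_pos: [641.9, 55.6, 80.5]
ee_rot: [3.142, 0.0, 1.562]
contact_force: [0.6, -0.8, -2.1]
opening: 0.591
grasp_force: 29.9
time: 13.25
eef_pos: [642.0, 55.7, 79.1]
ee_rot: [3.141, 0.0, 1.562]
contact_force: [-0.4, 0.7, -3.0]
opening: 0.591
grasp_force: 29.9
time: 13.42
eef_pos: [641.9, 55.7, 78.0]
ee_rot: [3.142, -0.0, 1.562]
contact_force: [-0.6, 0.4, -3.0]
opening: 0.592
grasp_force: 29.9
```

View pics/a5.png

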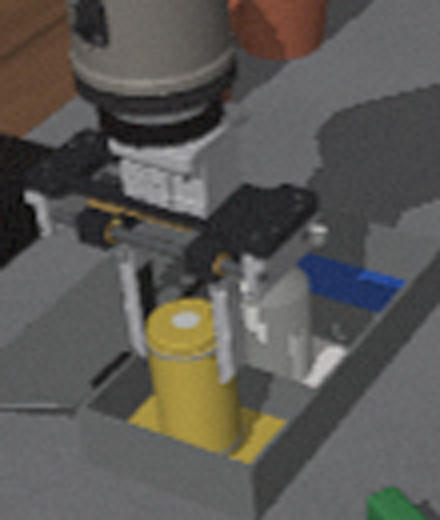

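The can (tile (195,380)) sits inside the yellow bay, just above the mat. Lower further until contact.

```bash
python3 -m crank '{"hand":[1,1,1],"dp":[[0,0,2],[0,0,1.5],[0,0,0]],"rot":[[0,0,0],[0,0,0],[0,0,0]]}'|grep -E "pos|cont"; python3 -m crank '{"hand":[1,1],"dp":[[0,0,1.5],[0,0,0]],"rot":[[0,0,0],[0,0,0]]}'|grep -E "pos|cont"; python3 -m crank '{"hand":[1,1],"dp":[[0,0,1],[0,0,0]],"rot":[[0,0,0],[0,0,0]]}'|grep -E "pos|cont"
```

```text
eef_pos: [641.7, 55.7, 74.1]
contact_force: [0.7, 0.0, -1.7]
eef_pos: [641.8, 55.7, 72.7]
contact_force: [0.6, 0.2, -2.1]
eef_pos: [641.9, 55.7, 71.8]
contact_force: [-0.3, 0.0, -2.1]
```

```bash
python3 -m crank '{"hand":[1,1],"dp":[[0,0,1],[0,0,0]],"rot":[[0,0,0],[0,0,0]]}'|grep -E "pos|cont"; python3 -m crank '{"hand":[1,1],"dp":[[0,0,1],[0,0,0]],"rot":[[0,0,0],[0,0,0]]}'|grep -E "pos|cont"
```

```text
eef_pos: [642.0, 55.9, 71.7]
contact_force: [-4.2, -0.5, 6.7]
eef_pos: [641.9, 56.1, 71.4]
contact_force: [-8.0, -1.2, 20.4]
```

```bash
python3 -m crank '{"hand":[1,0,0,0,0,0,0,0,0,0,0,0],"dp":[[0,0,-1],[0,0,0],[0,0,0],[0,0,0],[0,0,0],[0,0,-10],[0,0,-20],[0,0,-30],[0,0,-35],[0,0,-35],[0,0,-30],[0,0,0]],"rot":[[0,0,0],[0,0,0],[0,0,0],[0,0,0],[0,0,0],[0,0,0],[0,0,0],[0,0,0],[0,0,0],[0,0,0],[0,0,0],[0,0,0]]}'; python3 -m crank '{"hand":[0,0,0,0,0,0,0,0,0,0,0,0],"dp":[[0,0,0],[0,0,0],[0,0,0],[0,0,0],[0,0,0],[0,0,0],[0,0,0],[0,0,0],[0,0,0],[0,0,0],[0,0,0],[0,0,0]],"rot":[[0,0,-0.12],[0,0,-0.12],[0,0,-0.12],[0,0,-0.12],[0,0,-0.12],[0,0,-0.12],[0,0,-0.12],[0,0,-0.12],[0,0,-0.12],[0,0,-0.12],[0,0,-0.12],[0,0,-0.12]]}';python3 -m crank '{"hand":[0,0,0],"dp":[[0,0,0],[0,0,0],[0,0,0]],"rot":[[0,0,-0.12],[0,0,-0.1],[0,0,0]]}'|grep time; python3 go.py 371 298 180 -3.056;  python3 - <<'E'
from h import *
from rig import r
s=r.capture("side");t=r.capture("top")
f=lambda c,u,v,w,h,k:cv2.resize(np.ascontiguousarray(c["pixels"][v:v+h,u:u+w,::-1]),None,fx=k,fy=k,interpolation=cv2.INTER_CUBIC)
cv2.imwrite("pics/a6.png",np.hstack([f(s,160,110,180,210,2.2),f(t,140,100,180,210,2.2)]))
E
```

```text
time: 15.38
eef_pos: [644.3, 56.8, 238.2]
ee_rot: [3.133, -0.001, 1.562]
contact_force: [0.3, 0.7, 0.1]
opening: 0.998
grasp_force: 0.0
time: 16.38
eef_pos: [641.9, 55.7, 231.5]
ee_rot: [3.142, 0.0, 3.008]
contact_force: [0.5, -0.7, -0.1]
opening: 0.998
grasp_force: 0.0
time: 16.63
16.63 pos [641.9  55.6 231.2] rpy [ 3.141  0.    -3.056] open 0.999 gf 0.0 F [ 0.  -0.8 -0.5]
dp [249.3 264.6  51.3] rot [ 0.  0. -0.]
```

View pics/a6.png

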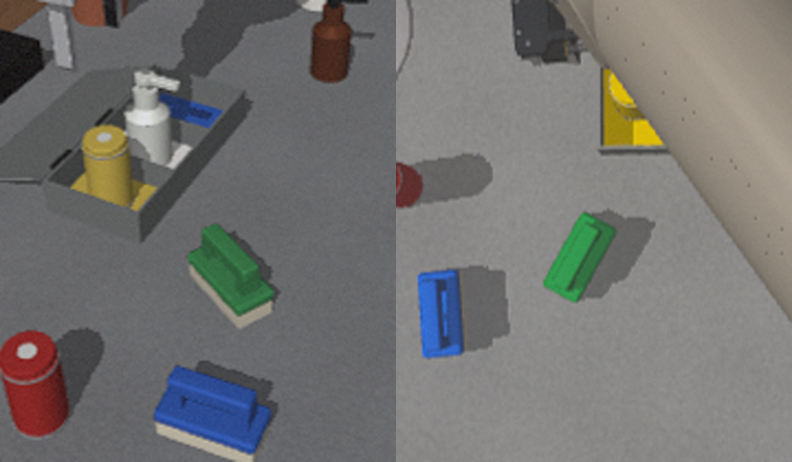

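Can and pump both stand upright in their bays; the blue and green brushes are undisturbed. On to the blue brush.

```bash
python3 -m crank '{"hand":[0,0,0,0,0,0,0,0,0,0,0,0],"dp":[[20,20,0],[27,29,0],[27,29,0],[27,29,0],[27,29,0],[27,29,0],[27,29,0],[27,29,0],[25,25,0],[15,17,0],[0,0,10],[0,0,0]],"rot":[[0,0,0],[0,0,0],[0,0,0],[0,0,0],[0,0,0],[0,0,0],[0,0,0],[0,0,0],[0,0,0],[0,0,0],[0,0,0],[0,0,0]]}'; python3 go.py 371 298 50 -3.056
```

```text
time: 17.73
eef_pos: [371.5, 300.2, 220.4]
ee_rot: [-3.141, 0.0, -3.062]
contact_force: [0.2, -1.4, -0.5]
opening: 0.999
grasp_force: 0.0
17.73 pos [371.5 300.2 220.4] rpy [-3.141  0.    -3.062] open 0.999 gf 0.0 F [ 0.2 -1.4 -0.5]
dp [  0.8  -2.  170.4] rot [-0.001  0.    -0.006]
```

```bash
python3 -m crank '{"hand":[0,0,0,0,0,0,0,0],"dp":[[0,-2,10],[0,0,30],[0,0,30],[0,0,30],[0,0,30],[0,0,25],[0,0,13],[0,0,0]],"rot":[[0,0,0],[0,0,0],[0,0,0],[0,0,0],[0,0,0],[0,0,0],[0,0,0],[0,0,0]]}'; python3 go.py 371 298 50 -3.056;  python3 - <<'E'
from h import *
from rig import r
s=r.capture("side");t=r.capture("top")
f=lambda c,u,v,w,h,k:cv2.resize(np.ascontiguousarray(c["pixels"][v:v+h,u:u+w,::-1]),None,fx=k,fy=k,interpolation=cv2.INTER_CUBIC)
cv2.imwrite("pics/a7.png",np.hstack([f(s,205,220,100,100,4),f(t,120,190,100,100,4)]))
E
```

```text
time: 18.4
eef_pos: [371.9, 296.0, 50.0]
ee_rot: [-3.14, -0.005, -3.064]
contact_force: [-1.3, -1.5, -0.1]
opening: 0.999
grasp_force: 0.0
18.4 pos [371.9 296.   50. ] rpy [-3.14  -0.005 -3.064] open 0.999 gf 0.0 F [-1.3 -1.5 -0.1]
dp [ 0.7  2.1 -0. ] rot [-0.002 -0.005 -0.008]
```

View pics/a7.png

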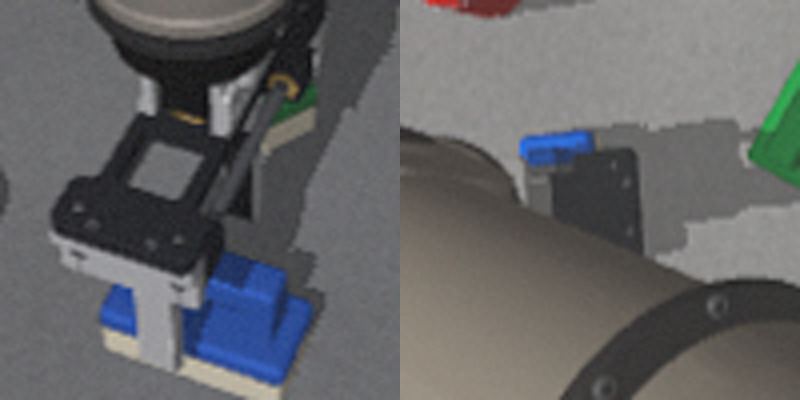

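The near finger (tile (160,320)) is in front of the bar, about mid-length, and the jaws straddle it. Close.

```bash
python3 -m crank '{"hand":[0,1,1,1,1,1,1,1,1,1,1,1],"dp":[[0,1,0],[0,0,0],[0,0,0],[0,0,0],[0,0,0],[0,0,0],[0,0,0],[0,0,0],[0,0,0],[0,0,0],[0,0,0],[0,0,0]],"rot":[[0,0,0],[0,0,0],[0,0,0],[0,0,0],[0,0,0],[0,0,0],[0,0,0],[0,0,0],[0,0,0],[0,0,0],[0,0,0],[0,0,0]]}'; python3 go.py 640 -138 230 3.1416
```

```text
time: 19.5
eef_pos: [372.5, 298.9, 53.0]
ee_rot: [3.142, -0.0, -3.061]
contact_force: [0.1, 0.2, 0.4]
opening: 0.257
grasp_force: 0.0
19.5 pos [372.5 298.9  53. ] rpy [ 3.142 -0.    -3.061] open 0.257 gf 0.0 F [0.1 0.2 0.4]
dp [-231.6 -457.  -177. ] rot [ 0.   -0.    0.08]
```

```bash
python3 -m crank '{"hand":[1,1,1,1],"dp":[[0,0,0],[0,0,0],[0,0,0],[0,0,0]],"rot":[[0,0,0],[0,0,0],[0,0,0],[0,0,0]]}'; python3 -m crank '{"hand":[1,1,1,1,1,1,1,1,1],"dp":[[0,0,-5],[0,0,-20],[0,0,-30],[0,0,-35],[0,0,-40],[0,0,-40],[0,0,-20],[0,0,0],[0,0,0]],"rot":[[0,0,0],[0,0,0],[0,0,0],[0,0,0],[0,0,0],[0,0,0],[0,0,0],[0,0,0.08],[0,0,0]]}';python3 go.py 640 -138 240 3.1416
```

```text
time: 19.83
eef_pos: [372.5, 298.9, 53.0]
ee_rot: [-3.142, -0.0, -3.061]
contact_force: [-0.8, 0.9, -1.3]
opening: 0.231
grasp_force: 30.0
time: 20.58
eef_pos: [373.1, 299.1, 244.5]
ee_rot: [3.141, 0.003, 3.137]
contact_force: [-0.5, 0.2, -1.4]
opening: 0.231
grasp_force: 30.0
20.58 pos [373.1 299.1 244.5] rpy [3.141e+00 3.000e-03 3.137e+00] open 0.231 gf 30.0 F [-0.5  0.2 -1.4]
dp [-268.8 -435.9    5.1] rot [ 0.     0.003 -0.004]
```

```bash
python3 -m crank '{"hand":[1,1,1,1,1,1,1,1,1,1,1,1],"dp":[[-10,-16,0],[-18,-28,0],[-20,-32,0],[-20,-32,0],[-20,-32,0],[-20,-32,0],[-20,-32,0],[-20,-32,0],[-20,-32,0],[-20,-32,0],[-20,-32,0],[-20,-32,0]],"rot":[[0,0,0],[0,0,0],[0,0,0],[0,0,0],[0,0,0],[0,0,0],[0,0,0],[0,0,0],[0,0,0],[0,0,0],[0,0,0],[0,0,0]]}';python3 go.py 640 -138 240 3.1416
```

```text
time: 21.58
eef_pos: [600.8, -66.7, 242.0]
ee_rot: [3.141, -0.002, -3.139]
contact_force: [0.6, -0.1, -0.7]
opening: 0.234
grasp_force: 30.0
21.58 pos [600.8 -66.7 242. ] rpy [ 3.141e+00 -2.000e-03 -3.139e+00] open 0.234 gf 30.0 F [ 0.6 -0.1 -0.7]
dp [-39.  -71.4   1.9] rot [ 0.    -0.002  0.003]
```

```bash
python3 -m crank '{"hand":[1,1,1,1,1,1],"dp":[[-17,-30,0],[-14,-26,0],[-4,-10,0],[0,0,0],[0,0,20],[0,0,0]],"rot":[[0,0,0],[0,0,0],[0,0,0],[0,0,0],[0,0,0],[0,0,0]]}';python3 go.py 640 -138 62 3.1416
```

```text
time: 22.08
eef_pos: [633.8, -129.8, 219.8]
ee_rot: [3.14, -0.004, -3.139]
contact_force: [-0.6, 0.2, -2.0]
opening: 0.227
grasp_force: 30.0
22.08 pos [ 633.8 -129.8  219.8] rpy [ 3.14  -0.004 -3.139] open 0.227 gf 30.0 F [-0.6  0.2 -2. ]
dp [ -6.8  -8.4 157.7] rot [ 0.001 -0.004  0.003]
```

```bash
python3 -m crank '{"hand":[1,1,1,1,1,1,1],"dp":[[-4,-8,0],[0,0,15],[0,0,30],[0,0,30],[0,0,20],[0,0,9],[0,0,0]],"rot":[[0,0,0],[0,0,0],[0,0,0],[0,0,0],[0,0,0],[0,0,0],[0,0,0]]}';python3 go.py 638 -138 59 3.1416;  python3 - <<'E'
from h import *
from rig import r
s=r.capture("side");t=r.capture("top")
f=lambda c,u,v,w,h,k:cv2.resize(np.ascontiguousarray(c["pixels"][v:v+h,u:u+w,::-1]),None,fx=k,fy=k,interpolation=cv2.INTER_CUBIC)
cv2.imwrite("pics/a8.png",np.hstack([f(s,180,80,110,110,3.6),f(t,240,80,110,110,3.6)]))
E
```

```text
time: 22.67
eef_pos: [638.7, -138.8, 117.2]
ee_rot: [3.141, -0.003, -3.141]
contact_force: [-0.2, -0.3, -0.4]
opening: 0.231
grasp_force: 30.0
22.67 pos [ 638.7 -138.8  117.2] rpy [ 3.141e+00 -3.000e-03 -3.141e+00] open 0.231 gf 30.0 F [-0.2 -0.3 -0.4]
dp [ 0.5  0.8 58.2] rot [ 0.001 -0.003  0.001]
```

View pics/a8.png

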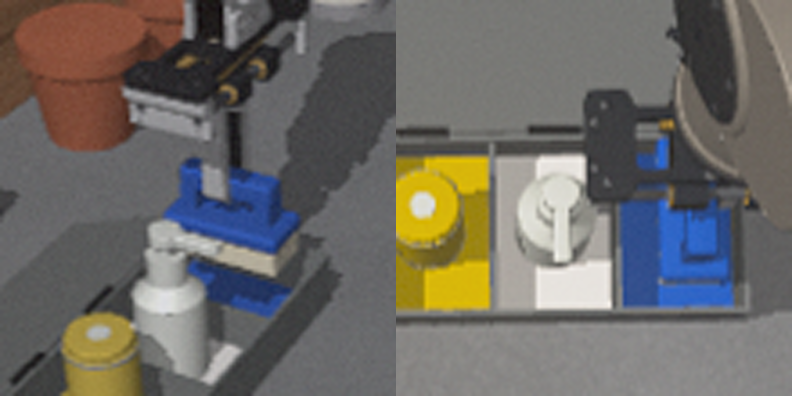

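The brush (tile (230,215) side; -x end at top-tile row 278) hangs above the blue bay, level and inside the walls; the gripper body passes beside and above the pump head. Lowering.

```bash
python3 -m crank '{"hand":[1,1,1,1,1,1,1,1],"dp":[[0,0,8],[0,0,12],[0,0,12],[0,0,8],[0,0,6],[0,0,4],[0,0,2],[0,0,0]],"rot":[[0,0,0],[0,0,0],[0,0,0],[0,0,0],[0,0,0],[0,0,0],[0,0,0],[0,0,0]]}'; python3 -m crank '{"hand":[1,1],"dp":[[0,0,2],[0,0,0]],"rot":[[0,0,0],[0,0,0]]}'|grep -E "pos|cont"; python3 -m crank '{"hand":[1,1],"dp":[[0,0,1.5],[0,0,0]],"rot":[[0,0,0],[0,0,0]]}'|grep -E "pos|cont"
```

```text
time: 23.43
eef_pos: [639.6, -138.9, 66.6]
ee_rot: [3.141, -0.0, -3.141]
contact_force: [-0.9, 0.0, -1.3]
opening: 0.228
grasp_force: 30.0
eef_pos: [639.8, -139.0, 65.1]
contact_force: [0.1, 0.7, -1.8]
eef_pos: [639.7, -139.1, 63.5]
contact_force: [-0.0, 0.6, -1.7]
```

```bash
python3 -m crank '{"hand":[1,1],"dp":[[0,0,2],[0,0,0]],"rot":[[0,0,0],[0,0,0]]}'|grep -E "pos|cont"; python3 -m crank '{"hand":[1,1],"dp":[[0,0,1.5],[0,0,0]],"rot":[[0,0,0],[0,0,0]]}'|grep -E "pos|cont"; python3 -m crank '{"hand":[1,1],"dp":[[0,0,1],[0,0,0]],"rot":[[0,0,0],[0,0,0]]}'|grep -E "pos|cont"
```

```text
eef_pos: [639.6, -139.1, 61.3]
contact_force: [-1.1, 0.6, -0.6]
eef_pos: [639.5, -139.0, 59.7]
contact_force: [-0.0, -0.0, -0.6]
eef_pos: [639.7, -139.0, 59.1]
contact_force: [0.3, 0.5, -0.8]
```

```bash
python3 -m crank '{"hand":[1,1],"dp":[[0,0,1],[0,0,0]],"rot":[[0,0,0],[0,0,0]]}'|grep -E "pos|cont"; python3 -m crank '{"hand":[1,1],"dp":[[0,0,0.5],[0,0,0]],"rot":[[0,0,0],[0,0,0]]}'|grep -E "pos|cont"
```

```text
eef_pos: [639.8, -139.3, 58.8]
contact_force: [-4.7, -2.6, 11.8]
eef_pos: [639.8, -139.4, 58.8]
contact_force: [-7.7, -1.2, 17.9]
```

Contact; release with a partial opening, rise and look.

```bash
python3 -m crank '{"hand":[1,0.5,0.5,0.5,0.5,0.5,0.5,0.5,0.5,0.5,0.5,0.5],"dp":[[0,0,-0.5],[0,0,0],[0,0,0],[0,0,0],[0,0,0],[0,0,-10],[0,0,-20],[0,0,-30],[0,0,-40],[0,0,-40],[0,0,-40],[0,0,0]],"rot":[[0,0,0],[0,0,0],[0,0,0],[0,0,0],[0,0,0],[0,0,0],[0,0,0],[0,0,0],[0,0,0],[0,0,0],[0,0,0],[0,0,0]]}'; python3 -m crank '{"hand":[0.5,0.5,0.5,0.5,0.5,0.5,0.5,0.5,0.5,0.5,0.5,0.5],"dp":[[0,-20,0],[0,-30,0],[0,-30,0],[0,-30,0],[0,-30,0],[0,-30,0],[0,-20,0],[0,0,0],[0,0,0],[0,0,0],[0,0,0],[0,0,0]],"rot":[[0,0,0],[0,0,0],[0,0,0],[0,0,0],[0,0,0],[0,0,0],[0,0,0],[0,0,0],[0,0,0],[0,0,0],[0,0,0],[0,0,0]]}';  python3 - <<'E'
from h import *
from rig import r
s=r.capture("side");t=r.capture("top")
cv2.imwrite("pics/a9.png",np.hstack([cv2.resize(np.ascontiguousarray(c["pixels"][v:v+h,u:u+w,::-1]),(400,400)) for c,u,v,w,h in((s,150,90,240,240),(t,110,60,320,320))]))
E
```

```text
time: 25.6
eef_pos: [642.6, -138.3, 246.9]
ee_rot: [-3.14, 0.01, -3.141]
contact_force: [0.3, -0.3, -0.9]
opening: 0.502
grasp_force: 0.0
time: 26.6
eef_pos: [640.0, -327.7, 238.4]
ee_rot: [3.142, 0.0, -3.14]
contact_force: [0.5, -0.8, 0.9]
opening: 0.496
grasp_force: 0.0
```

View pics/a9.png

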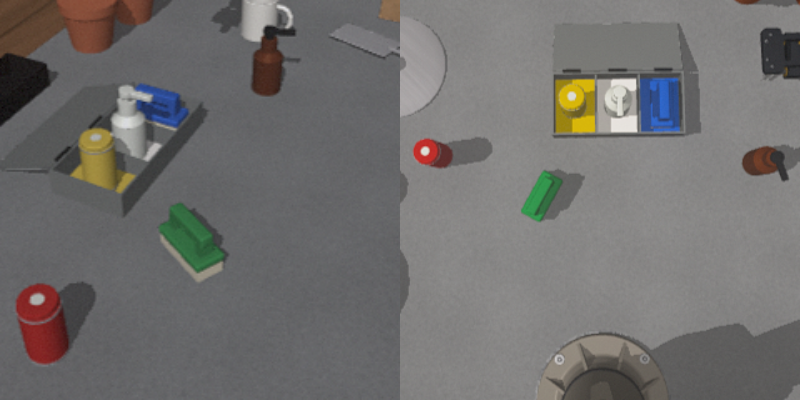

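The can (top tile (571,100)), pump (618,100) and brush (662,103) stand in the yellow, white and blue bays. The brown pump, green brush and red can are where they were, so I'm handing the job in.

```bash
python3 -c "
from rig import r;print(r.finish_job())"
```

```text
the job is handed in; nothing more can be done
None
```

The white pump, blue brush and yellow can each stand on their own mat in the caddy; the brown pump, green brush and red can look untouched in the last pictures. I handed the job in at about 27 s, but no verdict came back.

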